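Push a sign blank under the spring guard of a bench borer

ROBOT

A 6-joint arm with a two-finger parallel gripper is mounted at the origin on the work surface. World frame = base frame: x ahead of the robot, y to its left, z up, the work surface at z = 0. Lengths are in m, angles in rad, forces in N, time in s.
With the tool pointing down it reaches from about 0.375 to 0.9 m from the base axis. Payload 3.1 kg.
Tool frame: the origin (TCP) lies on the centre line of the jaws, within the pads' length; the fingertips stand 19 mm ahead of it and the grasp point (between the pads) is the TCP; z points along the fingers, y is the line along which they close (so a half turn about z gives the same grasp; the last joint's range is limited). The gripper opens to 85 mm and grips with 20 to 120 N. Pads are 22 mm wide; open, the fingers measure 114 mm over their backs; the gripper's body (76 mm by 85 mm) begins 54 mm behind the grasp point. The pads swing forward as they close: fully open they stand 13 mm farther back than shut.
Start: joints at [1.105, 0.527, 1.433, -0, 1.181, -0.178], TCP at [0.177, 0.599, 0.25] pointing down, gripper open.
Joint ranges: [-3.08, 3.08], [-0.75, 2.2], [0.22, 2.44], [-1.43, 4.57], [0, 2.65], [-2.85, 2.85]. Speed limits (rad/s): [2.79, 2.79, 3.14, 3.14, 3.14, 3.14].

INTERFACE

Orientations are given as a unit quaternion [x, y, z, w].
In Python, from station import manip gives the robot as it stands.
- The arm moves only by the tool servo_tool, never from a script. Its argument "rows" is a list that holds one entry, the list of rows, each a list of 7 numbers: the turn, a rotation vector about the tool's x, y, z in degrees, then the shift along the tool's x, y, z in m, then the gripper command: -1 is shut, 1 is fully open, values between are in proportion. In form: [[[wx, wy, wz, tx, ty, tz, jaw], ...]]. A call has 1 to 8 rows; each row shifts and turns the commanded pose from where the row before left it, along the tool's axes as they then stand; what a row does not reach is not made up. A row lasts 1/12 s, in which the tool goes at most 41.7 mm and 7.16 degrees, less where a joint would pass 70% of its speed; a pose out of reach is approached as far as the arm can. A call is refused whole if a number of a shift passes 0.0417 or a number of a turn 7.16, either way. A call with a gripper value outside its range is refused whole. The fingers move at their own pace and stop on an object; "squeeze" is the grip in N (left out, the last holds). Time passes only in rows, so rows that do not move let the fingers close. It gives the time, the measured TCP pose, the force, the opening and the grip force at its end, in the units of the state.
- manip.sense(): the state, without advancing time (a new reading comes with each control period).
- manip.snapshot(name): name is "side" or "top"; returns the picture (384x512x3 uint8, blue, green, red); there is no depth.
- manip.camera_info(name): a dict with "K" (3x3 intrinsics, pixels), "camera_from_world" (4x4, takes a point from world to camera coordinates). Camera axes: x right, y down, z forward; pixel columns grow to the right and rows downward; lengths in m; the calibration is good to about 2 mm. A picture is of the moment at which its call begins. camera_info takes no time and is no camera call.
- manip.sign_off(): hands the job in; it is judged then, once.
The state is a dict: "t": time; "q": joint angles; "qd": joint speeds; "tau": joint torques, N m; "tcp_pos": TCP position; "tool_rot": TCP orientation; "force": force on the tool from outside, world axes, zero at the start; "ft_torque": the same for the moment, N m; "finger_gap": opening from 0.0 (shut) to 1.0 (fully open); "gripper_force": force on a finger pad.
Only numpy, scipy, OpenCV 4.12 (cv2) and the standard library are available. Lean on these libraries where they do the work, as an engineer would, in place of code of your own. Each camera call takes 0.05 s, during which the arm holds its last target. There are 200 camera calls.

TASK

Press the orange plate of the bench borer down with one fingertip to swing its yellow spring guard wide open, and keep it open while the other fingertip pushes the pale wooden blank along the channel, under the guard, fully home against the dark end stop. Only then let the plate go, so that the guard springs down and rests on the blank, and take the hand away. Only push the blank, never lift it, and leave everything else lying about where it is.

Things in the scene. Friction and masses are not known exactly. Their poses are not given: they have to be found in the camera images.
- station: Bench borer fixed to the table. Origin: at table height on its channel's centre line; x = push direction, y = left, z up. Below, mm in this frame. Grey bed, top z 15, x -190..85, y -115..58; y under -45 is an open deck with odds and ends. Two guides (z 15..27, inner faces y -31.5 and 31.5, x -185..60) form the channel, open at low x. Blue motor behind the stop to x 200, z 88.
- stop (a point): Middle of the end stop's face that the blank must meet, at bed height (borer frame 60, 0, 15 mm); axes as the borer's. The stop is a dark steel wall across the channel, 12 mm thick, its top 45 mm above the table.
- guard (a joint): Angle (rad) of the sprung guard: 0 shut (start), grows as it opens, limit 0.75. All in one piece: yellow flap with lip on the channel side of the hinge, orange plate on the other; pressing the plate down lifts the flap. The blank passes under the lip above 0.22 rad, with 6 mm to spare at 0.3, 17 mm at 0.5. Resting on the blank it reads about 0.2. It springs back when let go.
- hinge (a point): Middle of the guard's hinge line, which runs along the borer's x at borer frame y 50, z 50 mm. The see-through yellow flap spans x 10..58, y -34..46, z 48..52 mm when shut; at 0.5 rad its far edge stands 92 mm above the table.
- plate (a point): Centre of the top of the orange press plate, 135 x 55 x 6 mm, borer frame x -180..-45. Shut, it slopes: 34 mm above the table at its inner edge (y 70), 60 mm at its outer edge (y 118). At 0.5 rad it is level, top 26 mm above the table, y 60..115, with no bed beneath. It takes about 4 N at first, 7 N at 0.5 rad. A fingertip can slide along it in x while holding it down.
- lip (a point): Middle of the lower edge of the opaque yellow lip under the flap's low-x edge; the lip bars the channel when shut: borer frame x 10..16, y -32..0, lower edge 27 mm above the table.
- blank: Pale pine sign blank, 110 x 60 x 22 mm (x, y, z), about 0.09 kg, loose on the bed in the channel in front of the guard, top 37 mm above the table. Origin: centre of its underside; x along its length towards the stop; its near end face is 55 mm behind the origin and starts at borer x -148..-118 mm.
- blank_front (a point): Middle of the lower edge of the blank's leading end (55 mm ahead of its origin); it meets stop when the blank is home.
- spare: Dark walnut spare blank, 110 x 60 x 22 mm, lying on the table right of the borer. To be left alone.
- jaw_pad: Black rubber clamp-jaw pad, 30 x 18 x 18 mm, lying on the right-hand deck of the borer. To be left alone.
- bit_case: Clear plastic router-bit case with grey cap, 60 x 18 x 14 mm, lying on the right-hand deck of the borer. To be left alone.
- screwdriver: Red-handled screwdriver lying on the table left of the borer. To be left alone.
- square: Blue try square with steel blade lying flat on the table left of the borer, stock 105 x 22 x 14 mm, blade 22 mm wide and 130 mm long. To be left alone.
- can_yellow: Tin with yellow label, 86 mm across, 105 mm tall, standing at the side of the table. To be left alone.
- can_red: Tin with red label, 76 mm across, 85 mm tall, standing at the side of the table. To be left alone.
- bottle: Clear drinking bottle, 66 mm across, 200 mm tall, standing at the side of the table. To be left alone.

How it is judged:
On the way, in this order (a step that is already met when the one before it is completed fails the run):
1. the guard is held wide open while the blank is still in front of it (value of joint guard above 0.32 rad and x of blank_front in the frame of stop below -0.045 m), for 0.2 s.
2. the blank is home against the stop with the guard still held open (value of joint guard above 0.28 rad and x of blank_front in the frame of stop above -0.004 m and angle between the x axis of blank and the x axis of station, either way round below 0.08 rad), for 0.2 s.
At the end, for the whole second after the job is handed in: The blank lies flat on the bed at rest, its leading end within 4 mm of the end stop and square to it (0.08 rad), and the released guard rests on top of it (guard angle 0.12 to 0.27 rad) (x of blank_front in the frame of stop above -0.004 m and angle between the x axis of blank and the x axis of station, either way round below 0.08 rad and value of joint guard between 0.12 and 0.27 rad and height (world z) of blank below 0.019 m and angle between blank's own z axis and vertical below 0.06 rad and linear speed of blank below 0.01 m/s); the robot touches nothing.
It fails at once if the guard is let down (below 0.23 rad) while the blank is partly under it and more than 8 mm short of the stop (value of joint guard below 0.23 rad and x of blank_front in the frame of stop between -0.04 and -0.008 m).
It fails at once if the blank is lifted or tipped (more than 8 mm off the bed or 0.2 rad) (height (world z) of blank above 0.023 m or angle between blank's own z axis and vertical above 0.2 rad).
It fails at once if one of the other things is moved by more than 20 mm (distance of any of spare, jaw_pad, bit_case, screwdriver, square, can_yellow, can_red, bottle from where it was at the start of the episode above 0.02 m).
It also fails if it takes over 45 s, if anything falls off the work surface, if the arm or the gripper's body presses on something with over 40 N, if the wrist force passes 120 N, or if a joint passes its speed limit or range.

## Working session

There is one attempt and no reset: what is moved stays moved. The work goes in short steps, Python scripts to look and compute and a tool call to move; the robot and the scene stay as the last step left them, time stands still between calls to the robot, and variables do not carry over. Pictures are saved under pics/ and viewed, at most 10 in all, crops included, and the job is handed in when it is done.

Besides the shell and the picture viewer there is one more tool, called after ">>>" as name(argument=value, ...), one argument or row to a line, values as JSON. servo_tool: Moves the arm, as the interface text tells. Its arguments: {"type":"object","properties":{"rows":{"type":"array","items":{"type":"array","items":{"type":"array","items":{"type":"number"}}}},"squeeze":{"type":"number"}},"required":["rows"]}

```bash
ls; mkdir -p pics
python3 - <<'E'
from station import manip
import cv2
for n in("top","side"):
    cv2.imwrite(f"pics/{n}0.png",manip.snapshot(n)); c=manip.camera_info(n); print(n,c["K"],c["camera_from_world"])
print(manip.sense())
E
```

```text
pics
top [[375.28535969   0.         258.11586054]
 [  0.         375.28535969 193.83430118]
 [  0.           0.           1.        ]] [[-0.0121967  -0.99975266 -0.01859745  0.01212869]
 [-0.99544943  0.01389786 -0.09427234  0.55794616]
 [ 0.09450749  0.01736301 -0.99537272  1.23573466]
 [ 0.          0.          0.          1.        ]]
side [[372.65427237   0.         251.47899844]
 [  0.         372.65427237 193.76656605]
 [  0.           0.           1.        ]] [[ 0.8904349  -0.45499836 -0.0101089  -0.50113278]
 [-0.29618832 -0.56249227 -0.77192935  0.21732984]
 [ 0.34554041  0.69034697 -0.63562795  1.37039882]
 [ 0.          0.          0.          1.        ]]
{'t': 0.1, 'q': array([ 1.10549608e+00,  5.28395720e-01,  1.43375273e+00, -2.72368867e-06,
        1.18144372e+00, -1.78496870e-01]), 'qd': array([-2.13470331e-04, -1.14364045e-03, -2.16925718e-03,  4.72622950e-05,
       -4.88138986e-04, -9.34644523e-04]), 'tau': array([-1.72292366e-04, -4.43304920e+01, -1.78586286e+01, -2.34800982e-04,
        3.88751883e-03, -9.28833032e-06]), 'tcp_pos': array([0.17649835, 0.59892772, 0.24942444]), 'tool_rot': array([ 1.42910122e-01,  9.89735165e-01, -9.48804452e-04, -3.15096598e-04]), 'force': array([-0.18509141, -0.73068037,  0.52765091]), 'ft_torque': array([ 0.00616615,  0.01465771, -0.01896045]), 'gripper_force': 0.0, 'finger_gap': 0.9993345759816806}
```

View pics/top0.png

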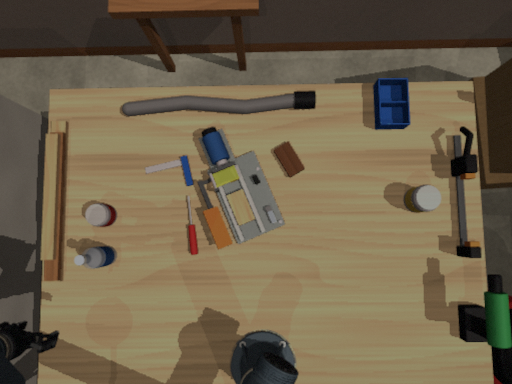

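View pics/side0.png

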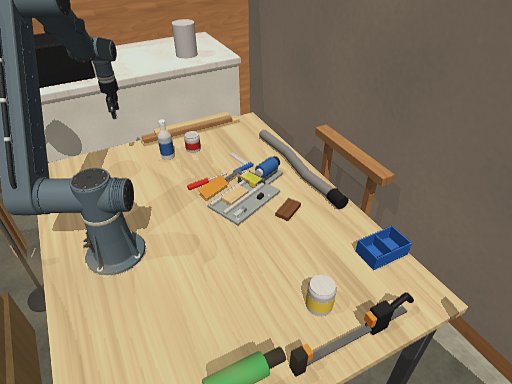

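The top view shows the borer at about (245,195), with the plate at (217,228), the motor at (215,145) and the blank at (241,206). I'll zoom in for corners.

Run:
```python
import cv2
a=cv2.imread("pics/top0.png")[115:255,180:320]
cv2.imwrite("pics/topc.png",cv2.resize(a,(600,600),interpolation=cv2.INTER_CUBIC)) # x4.2857
a=cv2.imread("pics/side0.png")[145:235,180:300]
cv2.imwrite("pics/sidec.png",cv2.resize(a,(800,600),interpolation=cv2.INTER_CUBIC)) # x6.667
```

```text
(no output)
```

View pics/topc.png

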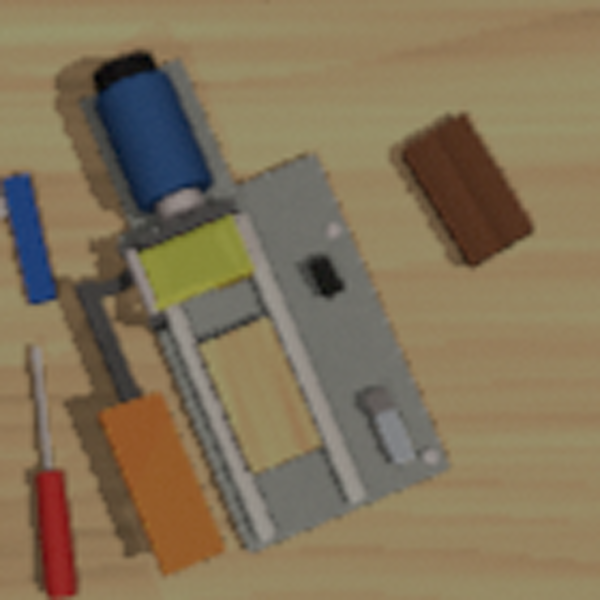

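View pics/sidec.png

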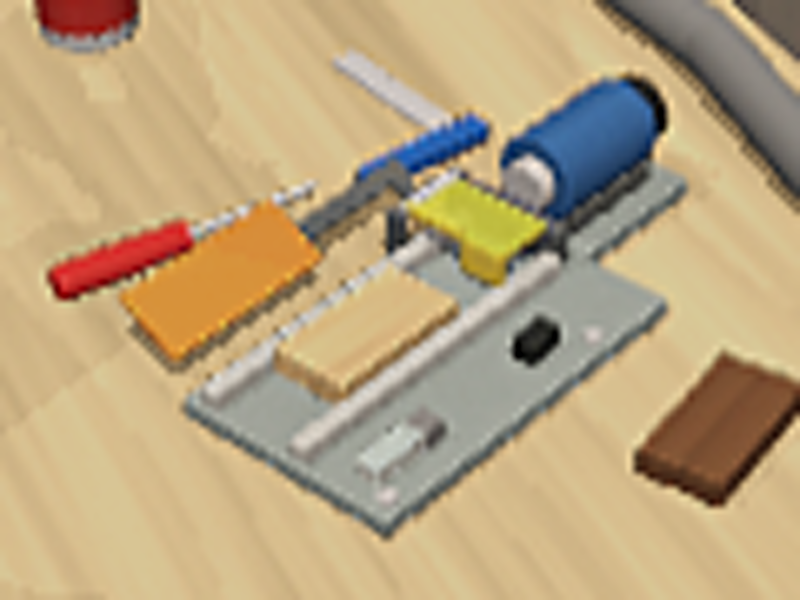

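The crops show clear corners on the bed, plate, flap and blank. The plate's near-left corner is at (222,551) in the top crop, and the blank's near end runs (252,473) to (320,446). I'll fit the poses jointly.

```bash
cat > h.py <<'E'
import numpy as np
from station import manip
from scipy.optimize import least_squares
def proj(n,P):
    c=manip.camera_info(n);p=np.asarray(P)@c["camera_from_world"][:3,:3].T+c["camera_from_world"][:3,3]
    q=p@c["K"].T;return q[:,:2]/q[:,2:]
def uncrop(n,uv):
    o,s=((180,115),600/140) if n=="top" else ((180,145),800/120)
    return np.array(o)+(np.array(uv)+.5)/s-.5
def tf(p,L):
    L=np.asarray(L,float);c,s=np.cos(p[2]),np.sin(p[2])
    return np.c_[p[0]+c*L[:,0]-s*L[:,1],p[1]+s*L[:,0]+c*L[:,1],L[:,2]]
def fit(obs,p0):
    f=lambda p:np.concatenate([(proj(n,tf(p,np.array(L)/1e3))-uncrop(n,uv)).ravel() for n,L,uv in obs])
    return least_squares(f,p0,loss="soft_l1")
E
python3 - <<'E'
from h import *
pl=[(-180,70,34),(-180,118,60),(-45,118,60),(-45,70,34)]
fl=[(58,46,52),(58,-34,52),(10,-34,52),(10,46,52)]
bd=[(-190,-115,15),(85,-115,15),(-190,58,15)]
obs=[("top",pl+fl+bd,[(222,551),(165,574),(100,412),(155,393),(138,258),(240,217),(255,272),(157,308),(450,465),(315,155),(250,550)]),
("side",pl+fl+bd,[(178,360),(122,298),(268,202),(320,258),(460,182),(548,228),(500,252),(410,210),(388,522),(665,303),(185,402)])]
r=fit(obs,[.55,.05,.4]);print(r.x,np.abs(r.fun).max());print(r.fun.reshape(-1,2).round(1).tolist())
b=[(-55,30,37),(-55,-30,37),(55,-30,37),(55,30,37)]
rb=fit([("top",b,[(252,473),(320,446),(262,318),(200,340)]),("side",b,[(275,352),(338,388),(458,310),(400,270)])],r.x)
print(rb.x,rb.fun.round(1).tolist())
d=rb.x[:2]-r.x[:2];c,s=np.cos(r.x[2]),np.sin(r.x[2]);print("blank in st",c*d[0]+s*d[1],-s*d[0]+c*d[1],rb.x[2]-r.x[2])
E
```

```text
[0.58947583 0.09483023 0.38809917] 2.207755469705802
[[1.0, -0.5], [-0.0, 0.2], [-0.5, -0.4], [1.2, -1.2], [-0.6, -1.4], [-2.2, -1.1], [-0.2, -0.8], [0.4, 0.2], [0.2, 0.5], [-0.1, -1.1], [-0.6, 0.9], [-0.5, 0.5], [-0.7, 0.3], [0.1, -0.1], [0.5, 0.5], [-0.9, -0.0], [-0.3, 0.0], [-0.2, 1.6], [-0.6, 0.7], [-0.6, 0.8], [0.4, -0.1], [-0.9, 0.1]]
[0.51600931 0.06431702 0.35844471] [-0.6, 0.1, 0.4, -0.2, 2.1, -1.0, -0.2, 0.4, -0.6, -0.4, 0.1, 0.4, 0.4, -0.5, -1.1, -0.3]
blank in st -0.07954991976810347 -0.00044203881375275145 -0.029654464713807505
```

>>> servo_tool(
  rows=[
    [[0,0,-6.4,0,0,-0.015,1],[0,0,-6.4,0,0,-0.015,1],[0,0,-6.4,0,0,-0.015,1],[0,0,-6.4,0,0,-0.015,1],[0,0,-6.4,0,0,-0.015,1],[0,0,-6.4,0,0,-0.015,1],[0,0,0,0,0,0,1]],
  ],
)

```text
t: 0.68
tcp_pos: [0.1774, 0.6008, 0.3433]
tool_rot: [-0.191, 0.981, 0.002, 0.002]
force: [0.5, 0.2, -0.1]
finger_gap: 0.999
gripper_force: 0.0
```

```bash
cat > go.py <<'E'
# usage: go.py x y(mm, station) -> state and remaining move in tool axes
import sys
from h import *
from scipy.spatial.transform import Rotation as R
S=[0.58948,0.09483,0.38810]
s=manip.sense();Rt=R.from_quat(s["tool_rot"])
c,n=np.cos(S[2]),np.sin(S[2]);d=s["tcp_pos"][:2]-S[:2]
print("t",s["t"],"tcp st mm",((c*d[0]+n*d[1])*1e3).round(1),((-n*d[0]+c*d[1])*1e3).round(1),(s["tcp_pos"][2]*1e3).round(1),"F",s["force"].round(1))
want=R.from_matrix(np.c_[[-c,-n,0],[-n,c,0],[0,0,-1]])
print("turn deg",(Rt.inv()*want).as_rotvec(degrees=True).round(2))
if len(sys.argv)>2:
    t=tf(S,[[float(sys.argv[1])/1e3,float(sys.argv[2])/1e3,s["tcp_pos"][2]]])[0]
    print("shift tool",Rt.inv().apply(t-s["tcp_pos"]).round(4))
E
python3 go.py -157 41
```

```text
t 0.6833 tcp st mm -190.0 624.3 343.3 F [ 0.5  0.2 -0.1]
turn deg [ 0.22  0.25 -0.16]
shift tool [-0.0347 -0.5832 -0.0021]
```

>>> servo_tool(
  rows=[
    [[0.2,0.25,-0.16,-0.002,-0.036,0,1],[0,0,0,-0.002,-0.036,0,1],[0,0,0,-0.002,-0.036,0,1],[0,0,0,-0.002,-0.036,0,1],[0,0,0,-0.002,-0.036,0,1],[0,0,0,-0.002,-0.036,0,1],[0,0,0,-0.002,-0.036,0,1],[0,0,0,-0.002,-0.036,0,1]],
  ],
)

```text
t: 1.35
tcp_pos: [0.2998, 0.3367, 0.3401]
tool_rot: [-0.191, 0.982, -0.003, -0.003]
force: [1.1, -0.3, 0.1]
finger_gap: 0.999
gripper_force: 0.0
```

>>> servo_tool(
  rows=[
    [[0,0,0,-0.002,-0.036,0,1],[0,0,0,-0.002,-0.036,0,1],[0,0,0,-0.002,-0.036,0,1],[0,0,0,-0.002,-0.036,0,1],[0,0,0,-0.002,-0.036,0,1],[0,0,0,-0.002,-0.036,0,1],[0,0,0,-0.002,-0.036,0,1],[0,0,0,0,0,0,1]],
  ],
)

```text
t: 2.02
tcp_pos: [0.4107, 0.1055, 0.3413]
tool_rot: [-0.187, 0.982, -0.004, -0.001]
force: [-0.4, 0.0, -1.0]
finger_gap: 1.002
gripper_force: 0.0
```

```bash
python3 go.py -157 41
```

```text
t 2.0167 tcp st mm -161.5 77.6 341.3 F [-0.4  0.  -1. ]
turn deg [-0.38 -0.24 -0.67]
shift tool [-0.0049 -0.0365  0.0002]
```

>>> servo_tool(
  rows=[
    [[-0.3,-0.2,-0.6,-0.0025,-0.018,0.03,1],[0,0,0,-0.0025,-0.018,0.03,1],[0,0,0,0,0,0.035,1],[0,0,0,0,0,0.035,1],[0,0,0,0,0,0.035,1],[0,0,0,0,0,0.035,1],[0,0,0,0,0,0.02,1],[0,0,0,0,0,0,1]],
  ],
)

```text
t: 2.68
tcp_pos: [0.4223, 0.0797, 0.1181]
tool_rot: [-0.196, 0.981, 0.002, -0.006]
force: [0.2, -0.8, 1.1]
finger_gap: 1.002
gripper_force: 0.0
```

```bash
python3 go.py -157 41
python3 - <<'E'
from h import *
import cv2
a=manip.snapshot("top")[115:255,180:320];b=manip.snapshot("side")[125:235,170:300]
a=cv2.resize(a,(400,400),interpolation=2);b=cv2.resize(b,(400,338),interpolation=2)
cv2.imwrite("pics/b1.png",np.hstack([a,np.vstack([b,np.zeros((62,400,3),np.uint8)])]))
E
```

```text
t 2.6833 tcp st mm -160.5 49.2 118.1 F [ 0.2 -0.8  1.1]
turn deg [ 0.38 -0.59  0.34]
shift tool [-0.0035 -0.0082 -0.0001]
```

View pics/b1.png

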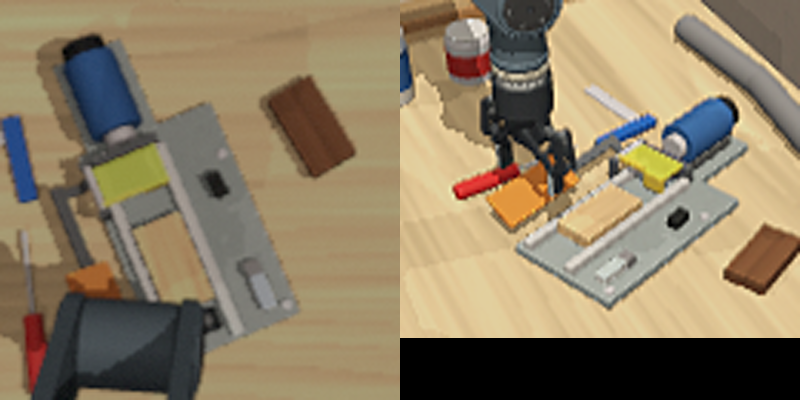

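The hand straddles correctly. The right fingertip, at (210,318) in the left panel, is over the channel behind the blank, and the left one is over the plate. I'll centre it and go down.

>>> servo_tool(
  rows=[
    [[0.3,-0.5,0.3,-0.0035,-0.008,0.01,1],[0,0,0,0,0,0.015,1],[0,0,0,0,0,0.012,1],[0,0,0,0,0,0,1],[0,0,0,0,0,0,1]],
  ],
)

```text
t: 3.2
tcp_pos: [0.433, 0.0733, 0.086]
tool_rot: [-0.194, 0.981, -0.001, 0.005]
force: [0.9, 0.0, 0.7]
finger_gap: 1.003
gripper_force: 0.0
```

```bash
python3 go.py -157 41
```

```text
t 3.2 tcp st mm -153.0 39.3 86.0 F [0.9 0.  0.7]
turn deg [-0.24  0.54  0.16]
shift tool [ 0.004   0.0017 -0.    ]
```

>>> servo_tool(
  rows=[
    [[0,0,0,0.003,0.001,0.005,1],[0,0,0,0,0,0.005,1],[0,0,0,0,0,0,1],[0,0,0,0,0,0,1]],
  ],
)

```text
t: 3.53
tcp_pos: [0.4293, 0.073, 0.0751]
tool_rot: [-0.194, 0.981, -0.001, 0.004]
force: [-0.4, -0.3, 0.1]
finger_gap: 1.001
gripper_force: 0.0
```

```bash
python3 go.py -157 41
```

```text
t 3.5333 tcp st mm -156.5 40.4 75.1 F [-0.4 -0.3  0.1]
turn deg [-0.2   0.46  0.19]
shift tool [ 0.0005  0.0006 -0.    ]
```

>>> servo_tool(
  rows=[
    [[0,0,0,0,0,0.003,1],[0,0,0,0,0,0.003,1],[0,0,0,0,0,0,1]],
  ],
)

```text
t: 3.78
tcp_pos: [0.4293, 0.073, 0.0685]
tool_rot: [-0.194, 0.981, -0.001, 0.004]
force: [-0.9, -1.1, 0.6]
finger_gap: 0.998
gripper_force: 0.0
```

```bash
python3 go.py -157 41
```

```text
t 3.7833 tcp st mm -156.6 40.4 68.5 F [-0.9 -1.1  0.6]
turn deg [-0.18  0.42  0.19]
shift tool [ 0.0004  0.0006 -0.    ]
```

Well placed. I'll step down to find contact with the plate.

>>> servo_tool(
  rows=[
    [[0,0,0,0,0,0.003,1],[0,0,0,0,0,0,1]],
  ],
)

```text
t: 3.95
tcp_pos: [0.4292, 0.073, 0.0655]
tool_rot: [-0.194, 0.981, -0.001, 0.004]
force: [-0.1, 0.2, 0.6]
finger_gap: 1.003
gripper_force: 0.0
```

>>> servo_tool(
  rows=[
    [[0,0,0,0,0,0.003,1],[0,0,0,0,0,0,1]],
  ],
)

```text
t: 4.12
tcp_pos: [0.4293, 0.073, 0.0625]
tool_rot: [-0.194, 0.981, -0.001, 0.004]
force: [-0.2, 0.8, -0.8]
finger_gap: 1.004
gripper_force: 0.0
```

>>> servo_tool(
  rows=[
    [[0,0,0,0,0,0.003,1],[0,0,0,0,0,0,1]],
  ],
)

```text
t: 4.28
tcp_pos: [0.4293, 0.073, 0.0595]
tool_rot: [-0.194, 0.981, -0.001, 0.004]
force: [-0.2, 0.4, -0.1]
finger_gap: 0.997
gripper_force: 0.0
```

>>> servo_tool(
  rows=[
    [[0,0,0,0,0,0.003,1],[0,0,0,0,0,0,1]],
  ],
)

```text
t: 4.45
tcp_pos: [0.4293, 0.073, 0.0566]
tool_rot: [-0.194, 0.981, -0.001, 0.004]
force: [-0.1, -0.2, -0.1]
finger_gap: 0.996
gripper_force: 0.0
```

>>> servo_tool(
  rows=[
    [[0,0,0,0,0,0.003,1],[0,0,0,0,0,0,1]],
  ],
)

```text
t: 4.62
tcp_pos: [0.4294, 0.073, 0.0536]
tool_rot: [-0.194, 0.981, -0.001, 0.004]
force: [-0.1, 0.4, 0.1]
finger_gap: 0.999
gripper_force: 0.0
```

>>> servo_tool(
  rows=[
    [[0,0,0,0,0,0.003,1],[0,0,0,0,0,0,1]],
  ],
)

```text
t: 4.78
tcp_pos: [0.4294, 0.073, 0.0506]
tool_rot: [-0.194, 0.981, -0.001, 0.004]
force: [-1.2, 0.4, -0.3]
finger_gap: 0.997
gripper_force: 0.0
```

>>> servo_tool(
  rows=[
    [[0,0,0,0,0,0.003,1],[0,0,0,0,0,0,1]],
  ],
)

```text
t: 4.95
tcp_pos: [0.4297, 0.0729, 0.0477]
tool_rot: [-0.195, 0.981, -0.001, 0.004]
force: [0.4, -1.1, 3.5]
finger_gap: 1.005
gripper_force: 1.3
```

>>> servo_tool(
  rows=[
    [[0,0,0,0,0,0.004,1],[0,0,0,0,0,0.004,1],[0,0,0,0,0,0.004,1],[0,0,0,0,0,0,1]],
  ],
)

```text
t: 5.28
tcp_pos: [0.4317, 0.0714, 0.0362]
tool_rot: [-0.195, 0.981, -0.002, 0.006]
force: [0.5, -11.0, 11.3]
finger_gap: 1.001
gripper_force: 6.0
```

>>> servo_tool(
  rows=[
    [[0,0,0,0,0,0.003,1],[0,0,0,0,0,0.003,1],[0,0,0,0,0,0,1],[0,0,0,0,0,0,1]],
  ],
)

```text
t: 5.62
tcp_pos: [0.4328, 0.0714, 0.031]
tool_rot: [-0.195, 0.981, -0.002, 0.007]
force: [2.1, -10.5, 15.3]
finger_gap: 0.997
gripper_force: 7.3
```

```bash
python3 go.py -157 41
python3 - <<'E'
from h import *
import cv2
a=manip.snapshot("top")[115:255,180:320];b=manip.snapshot("side")[125:235,170:300]
a=cv2.resize(a,(400,400),interpolation=2);b=cv2.resize(b,(400,338),interpolation=2)
cv2.imwrite("pics/b2.png",np.hstack([a,np.vstack([b,np.zeros((62,400,3),np.uint8)])]))
E
```

```text
t 5.6167 tcp st mm -153.9 37.6 31.0 F [  2.1 -10.5  15.3]
turn deg [-0.43  0.79  0.21]
shift tool [ 0.0031  0.0034 -0.0001]
```

View pics/b2.png

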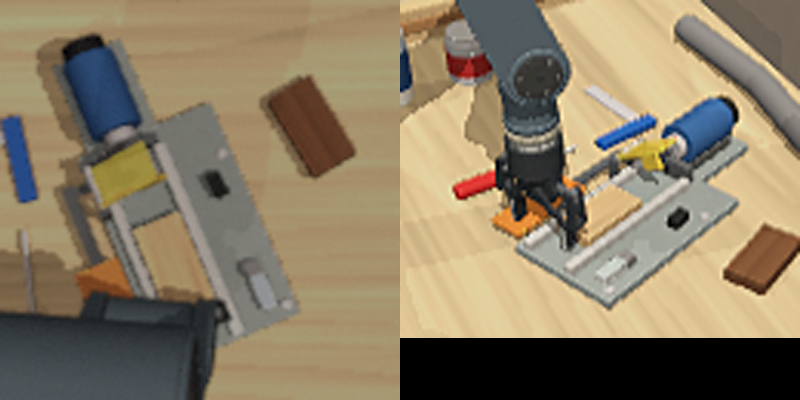

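The guard is open: the flap is visibly raised at (645,150), and the blank sits in front of the pushing finger. Now I'll push along the channel.

>>> servo_tool(
  rows=[
    [[0,0,0,-0.006,0,0,1],[0,0,0,-0.006,0,0,1],[0,0,0,-0.006,0,0,1],[0,0,0,-0.006,0,0,1],[0,0,0,0,0,0,1]],
  ],
)

```text
t: 6.13
tcp_pos: [0.4493, 0.0824, 0.0301]
tool_rot: [-0.195, 0.981, -0.0, 0.001]
force: [-3.7, -0.4, 7.0]
finger_gap: 0.999
gripper_force: 3.0
```

```bash
python3 go.py -61 41
```

```text
t 6.1333 tcp st mm -134.4 41.6 30.1 F [-3.7 -0.4  7. ]
turn deg [-0.05  0.13  0.25]
shift tool [-0.0734 -0.0009  0.0002]
```

>>> servo_tool(
  rows=[
    [[0,0,0,-0.007,0,0,1],[0,0,0,-0.007,0,0,1],[0,0,0,-0.007,0,0,1],[0,0,0,-0.007,0,0,1],[0,0,0,-0.007,0,0,1],[0,0,0,-0.005,0,0,1],[0,0,0,0,0,0,1]],
  ],
)

```text
t: 6.72
tcp_pos: [0.4867, 0.0978, 0.0302]
tool_rot: [-0.195, 0.981, -0.0, 0.002]
force: [-2.3, 1.2, 5.6]
finger_gap: 1.001
gripper_force: 2.7
```

```bash
python3 go.py -61 41
python3 - <<'E'
from h import *
import cv2
a=manip.snapshot("top")[115:255,180:320];b=manip.snapshot("side")[125:235,170:300]
a=cv2.resize(a,(400,400),interpolation=2);b=cv2.resize(b,(400,338),interpolation=2)
cv2.imwrite("pics/b3.png",np.hstack([a,np.vstack([b,np.zeros((62,400,3),np.uint8)])]))
E
```

```text
t 6.7167 tcp st mm -94.0 41.6 30.2 F [-2.3  1.2  5.6]
turn deg [-0.07  0.17  0.24]
shift tool [-0.033  -0.0008  0.0001]
```

View pics/b3.png

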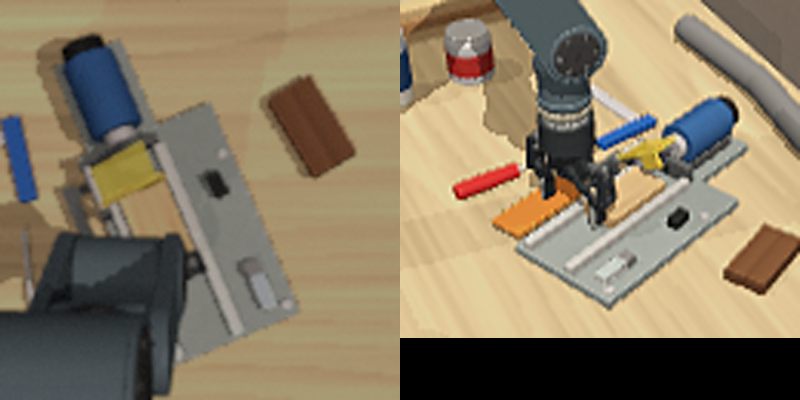

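The blank's leading end, at (160,200) in the left panel, is now passing under the raised flap. I'll continue and then creep to the stop.

>>> servo_tool(
  rows=[
    [[0,0,0,-0.006,0,0,1],[0,0,0,-0.006,0,0,1],[0,0,0,-0.006,0,0,1],[0,0,0,-0.005,0,0,1],[0,0,0,-0.003,0,0,1],[0,0,0,0,0,0,1]],
  ],
)

```text
t: 7.32
tcp_pos: [0.5103, 0.1076, 0.0303]
tool_rot: [-0.195, 0.981, -0.0, 0.001]
force: [-3.0, -0.7, 6.4]
finger_gap: 0.999
gripper_force: 2.8
```

>>> servo_tool(
  rows=[
    [[0,0,0,-0.002,0,0,1],[0,0,0,-0.001,0,0,1],[0,0,0,0,0,0,1]],
  ],
)

```text
t: 7.57
tcp_pos: [0.5119, 0.1084, 0.0303]
tool_rot: [-0.195, 0.981, -0.0, 0.0]
force: [-4.8, -2.0, 6.9]
finger_gap: 0.995
gripper_force: 3.3
```

>>> servo_tool(
  rows=[
    [[0,0,0,-0.002,0,0,1],[0,0,0,0,0,0,1]],
  ],
)

```text
t: 7.73
tcp_pos: [0.5139, 0.1092, 0.0304]
tool_rot: [-0.195, 0.981, -0.0, 0.0]
force: [-6.0, -1.5, 6.7]
finger_gap: 1.002
gripper_force: 3.3
```

```bash
python3 go.py -61 41
```

```text
t 7.7333 tcp st mm -64.5 41.9 30.4 F [-6.  -1.5  6.7]
turn deg [-0.04  0.03  0.25]
shift tool [-0.0035 -0.0009  0.    ]
```

>>> servo_tool(
  rows=[
    [[0,0,0,-0.002,0,0,1],[0,0,0,0,0,0,1]],
  ],
)

```text
t: 7.9
tcp_pos: [0.5157, 0.11, 0.0304]
tool_rot: [-0.195, 0.981, -0.0, 0.0]
force: [-4.6, -0.6, 6.6]
finger_gap: 1.001
gripper_force: 3.1
```

>>> servo_tool(
  rows=[
    [[0,0,0,-0.002,0,0,1],[0,0,0,0,0,0,1]],
  ],
)

```text
t: 8.07
tcp_pos: [0.5165, 0.1105, 0.0304]
tool_rot: [-0.195, 0.981, -0.0, -0.001]
force: [-6.0, -2.6, 8.3]
finger_gap: 0.997
gripper_force: 4.9
```

```bash
python3 go.py -61 41
```

```text
t 8.0667 tcp st mm -61.6 42.1 30.4 F [-6.  -2.6  8.3]
turn deg [-0.   -0.12  0.23]
shift tool [-0.0006 -0.0011 -0.    ]
```

>>> servo_tool(
  rows=[
    [[0,0,0,-0.002,0,0,1],[0,0,0,0,0,0,1]],
  ],
)

```text
t: 8.23
tcp_pos: [0.5165, 0.1106, 0.0304]
tool_rot: [-0.195, 0.981, -0.0, -0.003]
force: [-9.5, -6.8, 11.4]
finger_gap: 0.997
gripper_force: 6.7
```

>>> servo_tool(
  rows=[
    [[0,0,0,-0.002,0,0,1],[0,0,0,0,0,0,1]],
  ],
)

```text
t: 8.4
tcp_pos: [0.5166, 0.1108, 0.0304]
tool_rot: [-0.195, 0.981, -0.0, -0.005]
force: [-12.1, -10.2, 14.3]
finger_gap: 1.003
gripper_force: 9.1
```

```bash
python3 go.py -61 41
python3 - <<'E'
from h import *
import cv2
a=manip.snapshot("top")[115:255,180:320];b=manip.snapshot("side")[125:235,170:300]
a=cv2.resize(a,(400,400),interpolation=2);b=cv2.resize(b,(400,338),interpolation=2)
cv2.imwrite("pics/b4.png",np.hstack([a,np.vstack([b,np.zeros((62,400,3),np.uint8)])]))
E
```

```text
t 8.4 tcp st mm -61.4 42.3 30.4 F [-12.1 -10.2  14.3]
turn deg [ 0.09 -0.56  0.2 ]
shift tool [-0.0004 -0.0013 -0.    ]
```

View pics/b4.png

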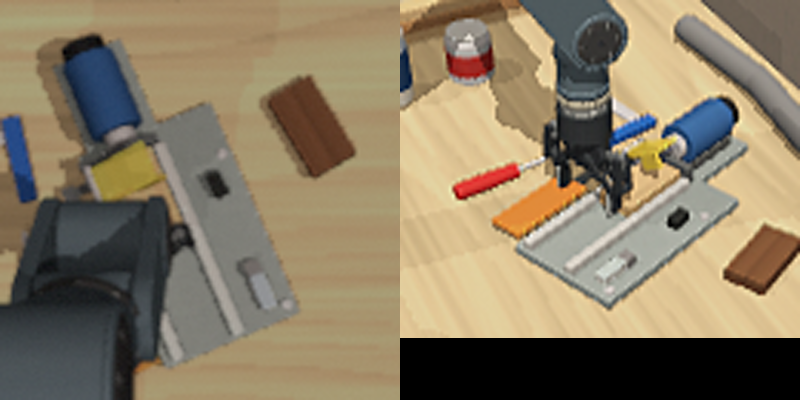

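The hand stalls at borer x -61.4, which is where it should be with the blank home, and the push force climbs with the guard still open. I'll back off a little, then release.

>>> servo_tool(
  rows=[
    [[0,0,0,0,0,0,1],[0,0,0,0.003,0,0,1],[0,0,0,0.004,0,0,1],[0,0,0,0.004,0,0,1],[0,0,0,0,0,0,1]],
  ],
)

```text
t: 8.92
tcp_pos: [0.5152, 0.1083, 0.031]
tool_rot: [-0.194, 0.981, -0.001, 0.005]
force: [-0.4, 2.6, 5.6]
finger_gap: 1.003
gripper_force: 2.5
```

```bash
python3 go.py -61 41
```

```text
t 8.9167 tcp st mm -63.6 40.6 31.0 F [-0.4  2.6  5.6]
turn deg [-0.21  0.57  0.14]
shift tool [-0.0027  0.0004  0.    ]
```

>>> servo_tool(
  rows=[
    [[0,0,0,0.004,0,0,1],[0,0,0,0,0,-0.004,1],[0,0,0,0,0,-0.005,1],[0,0,0,0,0,-0.005,1],[0,0,0,0,0,-0.005,1],[0,0,0,0,0,-0.006,1],[0,0,0,0,0,-0.01,1],[0,0,0,0,0,-0.015,1]],
  ],
)

```text
t: 9.58
tcp_pos: [0.5098, 0.1064, 0.0806]
tool_rot: [-0.195, 0.981, -0.001, 0.003]
force: [0.3, -0.1, 0.2]
finger_gap: 0.998
gripper_force: 0.0
```

>>> servo_tool(
  rows=[
    [[0,0,0,0,0,-0.03,1],[0,0,0,0,0,-0.035,1],[0,0,0,0.02,0,-0.035,1],[0,0,0,0.03,0,-0.035,1],[0,0,0,0.03,0.02,-0.035,1],[0,0,0,0.03,0.03,-0.01,1],[0,0,0,0,0.03,0,1],[0,0,0,0,0.03,0,1]],
  ],
)

```text
t: 10.25
tcp_pos: [0.374, 0.1655, 0.2514]
tool_rot: [-0.193, 0.981, -0.001, 0.005]
force: [0.6, -0.0, -0.7]
finger_gap: 0.999
gripper_force: 0.0
```

>>> servo_tool(
  rows=[
    [[0,0,0,0,0.03,0,1],[0,0,0,0,0.03,0,1],[0,0,0,0,0,0,1],[0,0,0,0,0,0,1]],
  ],
)

```text
t: 10.58
tcp_pos: [0.3521, 0.2217, 0.25]
tool_rot: [-0.196, 0.981, -0.001, 0.004]
force: [0.2, 0.8, -0.2]
finger_gap: 1.004
gripper_force: 0.0
```

```bash
python3 go.py
python3 - <<'E'
from h import *
import cv2
for n,o in(("top","topc"),("side","sidec")): pass
a=manip.snapshot("top")[115:255,180:320];b=manip.snapshot("side")[145:235,180:300]
a=cv2.resize(a,(400,400),interpolation=2);b=cv2.resize(b,(400,300),interpolation=2)
cv2.imwrite("pics/b5.png",np.hstack([a,np.vstack([b,np.zeros((100,400,3),np.uint8)])]))
E
```

```text
t 10.5833 tcp st mm -171.7 207.3 250.0 F [ 0.2  0.8 -0.2]
turn deg [-0.23  0.47  0.42]
```

View pics/b5.png

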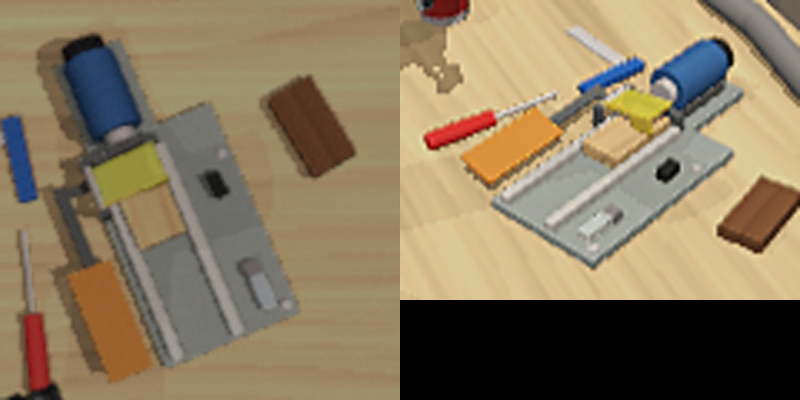

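The guard rests on the blank, with the flap down at (130,175). The blank's near end runs (143,248) to (186,232) in the left panel. I'll check that against the stop.

Run:
```python
from h import *
S=[0.58948,0.09483,0.38810]
k=1.5
obs=[("top",[(-55,30,37),(-55,-30,37)],[(143*k,248*k),(186*k,232*k)]),("side",[(-55,30,37),(-55,-30,37)],[(183*2,152*2),(220*2,168*2)])]
r=fit(obs,S);d=r.x[:2]-S[:2];c,s=np.cos(S[2]),np.sin(S[2])
print("blank st x,y",c*d[0]+s*d[1],-s*d[0]+c*d[1],r.x[2]-S[2],r.fun.round(1))
```

```text
blank st x,y 0.0024333933249914663 -0.005793954964973097 -0.03495504667745797 [ 0.1  0.3  1.9 -0.5 -0.  -2.2 -1.  -1. ]
```

```bash
python3 -c "
from station import manip
print(manip.sign_off())"
```

```text
the job is handed in; nothing more can be done
None
```

I pushed the blank against the end stop with the guard held open, then released the guard onto it, withdrew the hand and handed the job in at about 10.6 s; sign-off returned no verdict. The final picture fit put the leading end about 2.6 mm short, roughly its own error, but the push stalled right where the blank should meet the stop.

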